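# Third hand: press the hand mould into its repair cradle

### The arm

A 6-joint arm with a two-finger parallel gripper is mounted at the origin on a cart in front of the work surface, level with it; the furniture and walls round the work are solid. World frame = base frame: x ahead of the robot, y to its left, z up, the work surface at z = 0. Lengths are in m, angles in rad, forces in N, time in s.
With the tool pointing down it reaches from about 0.35 to 0.875 m from the base axis. Payload 4.2 kg.
Tool frame: the origin (TCP) lies between the finger pads, 19 mm behind the fingertips; this is the grasp point; z points along the fingers, y is the line along which they close (so a half turn about z gives the same grasp; the last joint's range is limited). The gripper opens to 85 mm and grips with 20 to 120 N. Pads are 22 mm wide; open, the fingers measure 114 mm over their backs; the gripper's body (76 mm by 85 mm) begins 54 mm behind the grasp point. The pads swing forward as they close: fully open they stand 13 mm farther back than shut.
Start: joints at [1.599, 0.385, 0.008, 0, -1.194, -0.259], TCP at [0.143, 0.608, 0.25] pointing down, gripper open.
Joint ranges: [-3.14, 3.14], [-1.21, 2.06], [-1.07, 1.41], [-3.16, 2.05], [-2.99, -0.16], [-3.1, 3.1]. Speed limits (rad/s): [2.79, 2.79, 3.14, 3.14, 3.14, 3.14].

### API

Orientations are given as a rotation vector (axis times angle).
In Python, from rig import * gives the robot as it stands.
- The arm moves only by the shell command python3 -m inch 'ROWS'. ROWS is JSON, a list of rows, each a list of 3 entries, a list of its own where there are three numbers: the shift along the tool's x, y, z normalised to -1 to 1, where 1 is 750 mm, then the turn, a rotation vector about the tool's x, y, z normalised to -1 to 1, where 1 is 2 rad, then the opening, from 0 (shut) to 1 (fully open). A call has 1 to 20 rows; each row shifts and turns the commanded pose from where the row before left it, along the tool's axes as they then stand; what a row does not reach is not made up. A row lasts 1/10 s, in which the tool goes at most 50 mm and 8.59 degrees, less where a joint would pass 70% of its speed; a pose out of reach is approached as far as the arm can. A call with a number of a shift or a turn outside -1 to 1 is refused whole. A call with a gripper value outside its range is refused whole. The fingers move at their own pace and stop on an object; the grip force is fixed at half the most. Time passes only in rows, so rows that do not move let the fingers close. It gives the time, the measured TCP pose, the force, the opening and the grip force at its end, in the units of the state.
- observe(): the state, without advancing time (a new reading comes with each control period).
- capture(name): name is "scene" or "top" or "wrist"; returns the picture (384x512x3 uint8, red, green, blue); there is no depth.
- camera_info(name): a dict with "fx", "fy", "cx", "cy" (pixels), "eye" and "attitude" of the camera in the world; the wrist camera has in their place "tool_from_camera" (4x4, takes a point from camera to tool coordinates, whose origin is the TCP and whose axes are the flange's). Camera axes: x right, y down, z forward; pixel columns grow to the right and rows downward; lengths in m; the calibration is good to about 2 mm. The wrist camera is an equidistant fisheye: a pixel r from the principal point sees the ray r / f radians off the axis. A picture is of the moment at which its call begins: read the wrist's pose just before it. camera_info takes no time and is no camera call.
- close_job(): hands the job in; it is judged then, once.
Trained networks look in the newest picture that a camera, given by its name, has taken for a name from the list of things; names that differ only in an ending like _2 or _b are one class to them, and where a whole thing is asked for, a point or a joint stands for the part that bears it (a point fixed in the world has none). Each returns a list of dicts, best first, with "conf" (0 to 1); they miss things now and then, are a little off and sometimes report something else, mostly with a low value. They report only what shows in the picture. A call takes as long as a camera call. They do not tell look-alikes from the thing itself.
- search_frame(camera, label): "bbox" ([left, top, right, bottom] in pixels, round what is visible of it).
- silhouettes(camera, label): "mask" (384x512 bool, what is visible of it) and "bbox" ([left, top, right, bottom] in pixels, round what is visible of it).
- place_of(camera, label): "centre" ([column, row] in pixels: a listed point, or the origin of a listed thing).
The state is a dict: "time_s": time; "qpos": joint angles; "qvel": joint speeds; "tau": joint torques, N m; "tcp_pos": TCP position; "orientation": TCP orientation; "wrist_force": force on the tool from outside, world axes, zero at the start; "wrist_torque": the same for the moment, N m; "gripper_width": finger opening in m; "grasp_force": force on a finger pad.
Only numpy, scipy, OpenCV 4.12 (cv2) and the standard library are available. Lean on these libraries where they do the work, as an engineer would, in place of code of your own. Each camera call takes 0.05 s, during which the arm holds its last target. There are 200 camera calls.

### The job

The handle joint of the wooden hand mould has worked loose and I want to put a screw through it. Take the mould by its handle, flower hollow up, slide its head into the slot of the wooden cradle until it meets the spring-loaded stop, and press it on along the slot with a steady push of about 10 newtons, so that the stop's brass pointer stands between the two brass pegs; never drive the stop to the end of its travel, and leave the bowl, the timer and the stamp where they are. Keep the push steady for a couple of seconds and finish while still gripping the handle and pressing: do not let go.

Things in the scene. Friction and masses are not known exactly. Their poses are not given: they have to be found in the camera images.
- mould: Loose wooden hand mould lying flat, flower hollow up, 75 x 184 x 32 mm, about 0.16 kg (not the one far back). Origin: underside, middle of length and width; z up, +y from handle to head. Head: block 76 mm wide (x), y = -3 to 92 mm, 32 mm high. Handle: a rod at most 24 mm thick, y = -92 to -2 mm, its axis at x = 0, z = 16 mm.
- mould_nose (a point): Middle of the flat end face of the mould's head, at (0, 92, 16) mm in the mould's frame; axes as the mould's.
- mould_grip (a point): Point on the handle's axis at (0, -42, 16) mm in the mould's frame, good for a grip from above with the fingers closing along the mould's x; axes as the mould's. Gripped here the mould can be lifted level.
- cradle: Wooden repair cradle fixed to the table: base 150 x 124 mm, two cheeks with aluminium lips, back block; 50 mm high. Origin: middle of the base's front edge, at table height; +x points into the slot (the way to push), z up. Slot 80 mm wide (y = -40 to 40 mm) from x = 25 mm on; from x = 0 to 25 mm its sides flare out to 100 mm. Slot floor 6 mm above the table.
- mouth (a point): Middle of the slot's front edge, on the slot floor, axes as the cradle's. A 20 mm ramp in front leads up from the table. From x = 30 mm on the lips reach in over the slot to y = -30 and 30 mm, their underside 36 mm above the slot floor (upturned from x = 14 mm), so the head goes in only endwise from the front.
- stop (a joint): Travel (m) of the spring-loaded steel stop plate at the slot's inner end: 0 at rest, growing as it is pushed along the cradle's +x, end of travel 0.025. Spring 800 N/m, no preload: 5 N at 0.00625, 10 N at 0.0125, 15 N at 0.01875. A brass pointer moves with the plate above the lip on the +y side; the two brass pegs on that lip mark its 5 N and 15 N places.
- stop_face (a point): Middle of the stop plate's front face; moves with the stop; at rest 75 mm inside the slot (x = 75 mm in the cradle's frame), 22 mm above the table. Plate 70 mm wide, 26 mm high.
- sugar_bowl: Bystander: small steel bowl, 104 mm across, 41 mm high, origin under its middle.
- timer: Bystander: white kitchen timer 62 x 62 x 23 mm, origin under its middle.
- stamp: Bystander: small wooden hand stamp standing upright, 27 mm across, 77 mm high, origin under its middle.
Mind the look-alikes: they are no part of the job. There is more than one size of the mould; the one meant has the size given above.

How it is judged:
By the outcome, as a careful person would: the job done as asked, in the order asked, and still so for the second after the job is handed in, while the arm keeps its last pose, push and grip.
It also fails if it takes over 46 s, if anything falls off the work surface, if the arm or the gripper's body presses on something with over 40 N, if the wrist force passes 120 N, or if a joint passes its speed limit or range.

## Working session

There is one attempt and no reset: what is moved stays moved. The work goes in short steps, Python scripts to look and compute and a shell command to move; the robot and the scene stay as the last step left them, time stands still between calls to the robot, and variables do not carry over. Pictures are saved under pics/ and viewed, at most 10 in all, crops included, and the job is handed in when it is done.

```bash
mkdir -p pics; ls; python3 - <<'E'
from rig import *
import cv2, numpy as np
ims=[]
for c in ("top","scene"):
    im=capture(c); cv2.imwrite(f"pics/{c}0.png",im[:,:,::-1])
    i=camera_info(c); print(c,i)
    for l in ("mould","mould_nose","mould_grip","cradle","mouth","stop_face","sugar_bowl","timer","stamp"):
        r=place_of(c,l); print(l,[(np.round(d["centre"]).tolist(),round(d["conf"],2)) for d in r])
s=observe(); print(s)
E
```

```text
pics
top {'fx': 366.2522176038699, 'fy': 366.2522176038699, 'cx': 258.08605952027943, 'cy': 191.64940427211053, 'eye': array([0.32091536, 0.02474353, 1.08765057]), 'attitude': array([-2.15097038,  2.10147104, -0.23711941])}
mould [([205.0, 192.0], 0.74), ([199.0, 159.0], 0.58), ([118.0, 244.0], 0.5)]
mould_nose [([199.0, 158.0], 0.93), ([262.0, 216.0], 0.87)]
mould_grip [([247.0, 184.0], 0.71), ([205.0, 206.0], 0.57), ([332.0, 177.0], 0.31)]
cradle [([122.0, 246.0], 0.6), ([327.0, 178.0], 0.57)]
mouth [([329.0, 180.0], 0.92)]
stop_face [([330.0, 154.0], 0.54)]
sugar_bowl [([122.0, 247.0], 0.66)]
timer [([382.0, 248.0], 0.63)]
stamp [([382.0, 208.0], 0.45)]
scene {'fx': 395.09294434108165, 'fy': 395.09294434108165, 'cx': 251.00913748792743, 'cy': 202.18248612702632, 'eye': array([-0.34965431, -0.72482184,  0.59745513]), 'attitude': array([-1.87973014,  0.84894869, -0.5565485 ])}
mould [([222.0, 204.0], 0.9), ([258.0, 212.0], 0.8)]
mould_nose [([233.0, 189.0], 0.86), ([249.0, 220.0], 0.58), ([354.0, 264.0], 0.24)]
mould_grip [([251.0, 209.0], 0.58), ([214.0, 205.0], 0.57), ([223.0, 202
[... 212 characters left out ...]
4.0, 263.0], 0.6)]
{'time_s': 1.0, 'qpos': array([ 1.59863766e+00,  3.84690666e-01,  7.88295698e-03, -5.50537670e-06,
       -1.19402400e+00, -2.58609270e-01]), 'qvel': array([ 0.00133873, -0.00147081, -0.0004268 , -0.00068202, -0.0002207 ,
       -0.00035587]), 'tau': array([ 5.22448881e-04, -3.92096579e+01,  1.88623166e+01,  4.19033110e+00,
       -2.85845381e-04, -6.64822863e-06]), 'tcp_pos': array([0.14291738, 0.60840367, 0.25001021]), 'orientation': array([ 3.12066723e+00, -3.61684670e-01, -2.59459365e-08]), 'wrist_force': array([-0.33066236, -0.50497192, -0.06194771]), 'wrist_torque': array([0.03358162, 0.01246221, 0.03903196]), 'grasp_force': 0.0, 'gripper_width': 0.08546528805982585}
```

```bash
python3 - <<'E'
import cv2
a=cv2.imread("pics/top0.png")
cv2.imwrite("pics/top0c.png",cv2.resize(a[100:300,70:430],None,fx=2.2,fy=2.2,interpolation=cv2.INTER_CUBIC))
E
```

```text
(no output)
```

View pics/top0c.png

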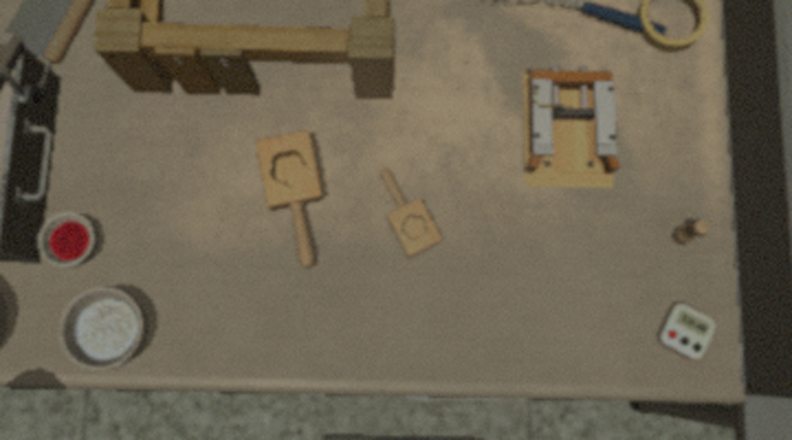

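View pics/scene0.png

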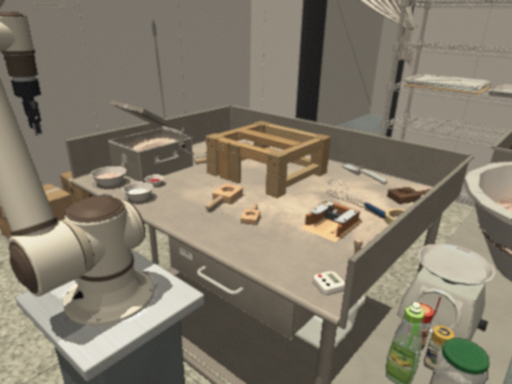

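The top view shows a large mould (head at ~(202,177), handle to ~(210,220)) and a small one (head at ~(258,203), handle up). The cradle is at ~(329,155), its mouth facing the robot. The stamp is at (383,206), the timer at (382,250) and the bowl at (117,249). The scene view also shows a dark mould far back at (408,193).

```bash
cat > h.py <<'E'
from rig import *
import cv2, numpy as np
from scipy.spatial.transform import Rotation as R
def ray(c,px):
    i=camera_info(c); px=np.atleast_2d(np.asarray(px,float))
    d=np.c_[(px[:,0]-i["cx"])/i["fx"],(px[:,1]-i["cy"])/i["fy"],np.ones(len(px))]
    return i["eye"],d@R.from_rotvec(i["attitude"]).as_matrix().T
def onz(c,px,z=0):
    e,d=ray(c,px); return e+d*((z-e[2])/d[:,2])[:,None]
def proj(c,P):
    i=camera_info(c); q=(np.atleast_2d(P)-i["eye"])@R.from_rotvec(i["attitude"]).as_matrix()
    return np.c_[q[:,0]/q[:,2]*i["fx"]+i["cx"],q[:,1]/q[:,2]*i["fy"]+i["cy"]]
E
python3 - <<'E'
from h import *
im=capture("top")
for l in ("mould","cradle"):
    for d in silhouettes("top",l):
        p=np.argwhere(d["mask"])[:,::-1]; w=onz("top",p,0.03)[:,:2]
        r=cv2.minAreaRect(w.astype(np.float32)); print(l,round(d["conf"],2),d["bbox"],np.round(r[0],3),np.round(r[1],3),round(r[2],1),len(p))
for l in ("mouth","mould_nose","mould_grip","sugar_bowl","timer","stamp"):
    for d in place_of("top",l): print(l,round(d["conf"],2),onz("top",d["centre"],0.016 if "mould" in l else 0).round(3))
cv2.imwrite("pics/crop1.png",np.hstack([cv2.resize(im[140:240,160:290,::-1],None,fx=4,fy=4,interpolation=2),cv2.resize(im[125:190,300:360,::-1],(370,400),interpolation=2)])[:, :800])
E
```

```text
mould 0.73 [242.6, 181.0, 266.1, 216.4] [0.527 0.014] [0.121 0.054] 27.7 483
mould 0.72 [186.5, 159.8, 215.5, 221.6] [0.537 0.161] [0.182 0.075] 14.2 958
cradle 0.63 [308.1, 131.0, 351.2, 186.7] [ 0.648 -0.208] [0.17  0.126] 0.1 2158
mouth 0.62 [[ 0.586 -0.228  0.   ]]
mould_nose 0.77 [[0.629 0.189 0.016]]
mould_nose 0.63 [[ 0.468 -0.005  0.016]]
mould_nose 0.61 [[ 0.588 -0.211  0.016]]
mould_grip 0.92 [[0.501 0.161 0.016]]
mould_grip 0.86 [[0.562 0.036 0.016]]
sugar_bowl 0.84 [[0.363 0.391 0.   ]]
sugar_bowl 0.39 [[ 0.376 -0.365  0.   ]]
timer 0.8 [[ 0.372 -0.362  0.   ]]
stamp 0.44 [[ 0.493 -0.371  0.   ]]
```

```bash
python3 -m inch --help 2>&1 | head -20; python3 -c "
import cv2;print(cv2.imread('pics/crop1.png').shape)"
```

```text
invalid input: not JSON, or not a number
(400, 800, 3)
```

View pics/crop1.png

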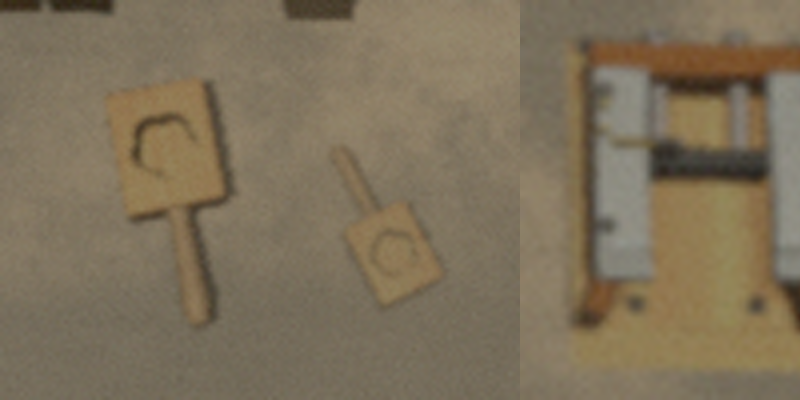

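The candidates for the mould are the large loose one at top (202,177), 182x75 mm, the small loose one at (257,200), 121x54 mm, and the dark one far back at scene (408,193). Only the large one matches the given size. The close crop confirms this: hollow up, with the handle pointing toward the robot. I'll move above its grip point.

```bash
python3 -m inch '[[[0.05,0.04,0],[0,0,0],1],[[0.05,0.04,0],[0,0,0],1],[[0.05,0.04,0],[0,0,0],1],[[0.05,0.04,0],[0,0,0],1],[[0.05,0.04,0],[0,0,0],1],[[0.05,0.04,0],[0,0,0],1],[[0.05,0.04,0],[0,0,0],1],[[0.05,0.04,0],[0,0,0],1],[[0.05,0.04,0],[0,0,0],1],[[0.05,0.04,0],[0,0,0],1],[[0.05,0.04,0],[0,0,0],1],[[0.048,0.046,0],[0,0,0],1],[[0,0,0],[0,0,-0.074],1],[[0,0,0],[0,0,-0.074],1],[[0,0,0],[0,0,-0.074],1],[[0,0,0],[0,0,0],1],[[0,0,0],[0,0,0],1]]'
cat >> h.py <<'E'
def wproj(P,s):
    i=camera_info("wrist"); T=np.array(i["tool_from_camera"])
    p=(np.atleast_2d(P)-s["tcp_pos"])@R.from_rotvec(s["orientation"]).as_matrix()
    q=(p-T[:3,3])@T[:3,:3]; rr=np.hypot(q[:,0],q[:,1]); th=np.arctan2(rr,q[:,2])
    return np.c_[q[:,0]/rr*th*i["fx"]+i["cx"],q[:,1]/rr*th*i["fy"]+i["cy"]]
def wonz(px,s,z):
    i=camera_info("wrist"); T=np.array(i["tool_from_camera"]); px=np.atleast_2d(np.asarray(px,float))
    u=(px-[i["cx"],i["cy"]])/[i["fx"],i["fy"]]; th=np.hypot(*u.T)
    d=np.c_[u*(np.sin(th)/np.maximum(th,1e-9))[:,None],np.cos(th)]
    Rt=R.from_rotvec(s["orientation"]).as_matrix(); d=d@T[:3,:3].T@Rt.T; e=s["tcp_pos"]+Rt@T[:3,3]
    return e+d*((z-e[2])/d[:,2])[:,None]
E
python3 - <<'E'
from h import *
s=observe(); im=capture("wrist"); cv2.imwrite("pics/w1.png",im[:,:,::-1]); print(camera_info("wrist"))
print(s["time_s"],s["tcp_pos"],s["orientation"],s["wrist_force"])
for l in ("mould","mould_nose","mould_grip","mouth","cradle"):
    for d in place_of("wrist",l): print(l,round(d["conf"],2),np.round(d["centre"]),wonz(d["centre"],s,0.016).round(3))
for d in silhouettes("wrist","mould"):
    p=np.argwhere(d["mask"])[:,::-1]; w=wonz(p,s,0.025)[:,:2]
    r=cv2.minAreaRect(w.astype(np.float32)); print(round(d["conf"],2),d["bbox"],np.round(r[0],3),np.round(r[1],3),round(r[2],1),len(p))
E
```

```text
time_s: 3.15
tcp_pos: [0.4962, 0.151, 0.2501]
orientation: [-3.124, -0.329, -0.0]
wrist_force: [-0.1, 0.6, 0.2]
gripper_width: 0.0854
grasp_force: 0.0
{'fx': 297.3186396354542, 'fy': 297.3186396354542, 'cx': 254.69122609761757, 'cy': 194.41701552543574, 'tool_from_camera': array([[-1.33368981e-03, -9.55493793e-01, -2.95008192e-01,
         7.52413630e-02],
       [ 9.99998971e-01, -1.43042725e-03,  1.12118644e-04,
         7.57595733e-04],
       [-5.29116424e-04, -2.95007739e-01,  9.55494717e-01,
        -1.23653514e-01],
       [ 0.00000000e+00,  0.00000000e+00,  0.00000000e+00,
         1.00000000e+00]])}
3.15 [0.49615357 0.15098535 0.25009209] [-3.12419698e+00 -3.29460361e-01 -2.07147462e-04] [-0.10295682  0.55815871  0.23423296]
mould 0.93 [253. 132.] [[0.538 0.161 0.016]]
mould 0.89 [355. 157.] [[0.536 0.029 0.016]]
mould_nose 0.87 [251.  56.] [[0.628 0.183 0.016]]
mould_nose 0.6 [365. 208.] [[ 0.474 -0.005  0.016]]
mould_grip 0.9 [250. 167.] [[0.495 0.155 0.016]]
mould_grip 0.64 [355. 141.] [[0.556 0.035 0.016]]
mould_grip 0.48 [487. 160.] [[ 0.591 -0.194  0.016]]
mould_grip 0.25 [252. 135.] [[0.534 0.162 0.016]]
mouth 0.59 [486. 161.] [[ 0.588 -0.195  0.016]]
cradle 0.86 [485. 162.] [[ 0.587 -0.192  0.016]]
0.88 [216.2, 60.2, 282.4, 208.4] [0.537 0.166] [0.182 0.076] 13.7 6319
0.87 [339.4, 114.6, 386.9, 215.4] [0.53  0.023] [0.125 0.055] 28.7 2485
```

View pics/w1.png

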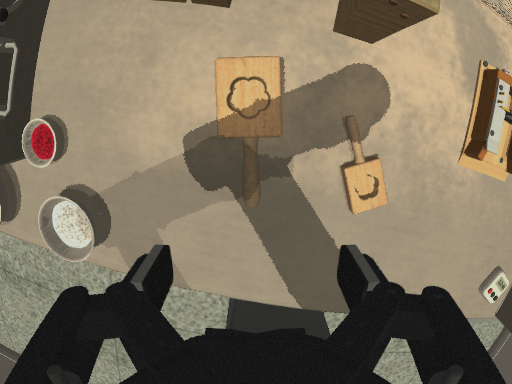

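The mould is straight ahead in the wrist view, with its head at (249,97) and handle at (251,172). The small one is at (365,180) and the cradle is at the right edge. I'll fit the mould's pose more tightly.

```bash
python3 - <<'E'
from h import *
from scipy.optimize import minimize
s=observe(); im=capture("wrist")
m=max(silhouettes("wrist","mould"),key=lambda d:d["mask"].sum())["mask"]
def box(x0,x1,y0,y1,z0,z1): return np.array([[x,y,z] for x in(x0,x1) for y in(y0,y1) for z in(z0,z1)])
B=[box(-.0375,.0375,-.003,.092,0,.032),box(-.011,.011,-.092,-.002,.006,.026)]
def render(p):
    M=np.zeros((384*4,512*4),np.uint8)
    a=p[2]; Y=np.array([np.cos(a),np.sin(a),0]); X=np.array([np.sin(a),-np.cos(a),0])
    for b in B:
        W=b[:,:1]*X+b[:,1:2]*Y+b[:,2:]*[0,0,1]+[p[0],p[1],0]
        cv2.fillConvexPoly(M,cv2.convexHull((wproj(W,s)*4+1.5).round().astype(np.int32)),255)
    return cv2.resize(M,(512,384),interpolation=cv2.INTER_AREA)/255.
f=lambda p: np.abs(render(p)-m).sum()
best=min((minimize(f,p0,method="Nelder-Mead",options=dict(initial_simplex=np.array(p0)+np.array([[0,0,0],[.006,0,0],[0,.006,0],[0,0,.05]])))for p0 in([.537,.163,.235],[.54,.16,.21])),key=lambda r:r.fun)
p=best.x; a=p[2]; print(p,np.degrees(a),best.fun,m.sum())
g=p[:2]-.042*np.array([np.cos(a),np.sin(a)]); Rt=R.from_rotvec(s["orientation"]).as_matrix()
print("grip",g,"delta tool",(Rt.T@(np.r_[g,.016]-s["tcp_pos"])),"/0.75",(Rt.T@(np.r_[g,.016]-s["tcp_pos"]))/.75, "tool yaw",np.degrees(np.arctan2(Rt[1,0],Rt[0,0])))
E
```

```text
[0.53530503 0.16491057 0.22834379] 13.083135333797237 399.5764705882353 6324
grip [0.49439524 0.15540326] delta tool [-0.00080321 -0.0045515   0.23403896] /0.75 [-0.00107095 -0.00606866  0.31205195] tool yaw 12.196709459842188
```

```bash
python3 -m inch '[[[-0.001,-0.006,0],[0,0,-0.008],1],[[0,0,0.06],[0,0,0],1],[[0,0,0.06],[0,0,0],1],[[0,0,0.06],[0,0,0],1],[[0,0,0.06],[0,0,0],1],[[0,0,0.03],[0,0,0],1],[[0,0,0.0286],[0,0,0],1],[[0,0,0],[0,0,0],1],[[0,0,0],[0,0,0],1]]' && python3 -m inch '[[[0,0,0],[0,0,0],0],[[0,0,0],[0,0,0],0],[[0,0,0],[0,0,0],0],[[0,0,0],[0,0,0],0],[[0,0,0],[0,0,0],0],[[0,0,0],[0,0,0],0],[[0,0,0],[0,0,0],0],[[0,0,0],[0,0,0],0],[[0,0,0],[0,0,0],0],[[0,0,0],[0,0,0],0]]'
```

```text
time_s: 4.5
tcp_pos: [0.4948, 0.1556, 0.0263]
orientation: [3.121, 0.361, 0.0]
wrist_force: [0.4, 0.1, -0.5]
gripper_width: 0.0852
grasp_force: 0.0
time_s: 5.5
tcp_pos: [0.4946, 0.1554, 0.0264]
orientation: [-3.121, -0.359, -0.001]
wrist_force: [-1.2, 0.3, 4.6]
gripper_width: 0.0203
grasp_force: 59.1
```

```bash
python3 -m inch '[[[0,0,-0.02],[0,0,0],0],[[0,0,-0.04],[0,0,0],0],[[0,0,-0.06],[0,0,0],0],[[0,0,-0.06],[0,0,0],0],[[0,0,-0.02],[0,0,0],0],[[0,0,0],[0,0,0.03],0],[[0,0,0],[0,0,0.054],0],[[0,0,0],[0,0,0.03],0],[[0,0,0],[0,0,0],0]]' && python3 -m inch '[[[-0.005,0.02,0],[0,0,0],0],[[-0.01,0.04,0],[0,0,0],0],[[-0.015,0.06,0],[0,0,0],0],[[-0.015,0.06,0],[0,0,0],0],[[-0.015,0.06,0],[0,0,0],0],[[-0.015,0.06,0],[0,0,0],0],[[-0.015,0.06,0],[0,0,0],0],[[-0.015,0.06,0],[0,0,0],0],[[-0.01,0.04,0],[0,0,0],0],[[-0.005,0.025,0],[0,0,0],0],[[0,0,0],[0,0,0],0],[[0,0,0],[0,0,0],0]]'
python3 - <<'E'
from h import *
s=observe(); im=capture("wrist"); cv2.imwrite("pics/w2.png",im[:,:,::-1])
print(s["time_s"],s["tcp_pos"],s["orientation"],s["wrist_force"],s["gripper_width"])
for l,z in (("mould_nose",s["tcp_pos"][2]-.01),("mouth",.006),("cradle",0),("stop_face",.022)):
    for d in place_of("wrist",l): print(l,round(d["conf"],2),np.round(d["centre"]),wonz(d["centre"],s,z).round(4))
E
```

```text
time_s: 6.4
tcp_pos: [0.4938, 0.1549, 0.1751]
orientation: [3.141, 0.001, -0.003]
wrist_force: [-0.1, 0.6, -1.8]
gripper_width: 0.0201
grasp_force: 59.0
time_s: 7.6
tcp_pos: [0.4041, -0.209, 0.1757]
orientation: [-3.141, -0.0, 0.001]
wrist_force: [0.2, 0.1, -1.1]
gripper_width: 0.0201
grasp_force: 59.1
7.6 [ 0.40405387 -0.2090036   0.17572829] [-3.14126442e+00 -2.88746367e-04  1.38237604e-03] [ 0.18680438  0.12686711 -1.14600515] 0.02011300007887032
mould_nose 0.62 [ 71. 118.] [[ 0.479  -0.1166  0.1657]]
cradle 0.58 [386. 202.] [[ 0.3771 -0.3593  0.    ]]
cradle 0.36 [400.  90.] [[ 0.5043 -0.3657  0.    ]]
```

View pics/w2.png

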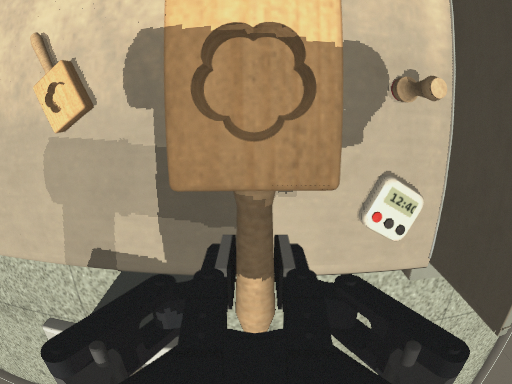

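The mould hangs straight in the gripper (head edges at cols 165/340), but it hides the cradle. The stamp is at (420,88) and the timer at (393,208). I'll step sideways to measure the cradle.

```bash
python3 -m inch '[[[0,-0.03,0],[0,0,0],0],[[0,-0.06,0],[0,0,0],0],[[0,-0.06,0],[0,0,0],0],[[0,-0.06,0],[0,0,0],0],[[0,-0.03,0],[0,0,0],0],[[0,0,0],[0,0,0],0],[[0,0,0],[0,0,0],0]]'
python3 - <<'E'
from h import *
import pickle
s=observe(); out={"s":s}
for c in ("wrist","top","scene"):
    im=capture(c); out[c]=im
    d=silhouettes(c,"cradle"); out[c+"m"]=d
    print(c,[(round(k["conf"],2),k["bbox"],int(k["mask"].sum())) for k in d])
    for l,z in (("mouth",.006),("cradle",0),("stop_face",.022)):
        for k in place_of(c,l): print(" ",l,round(k["conf"],2),np.round(k["centre"]),(wonz(k["centre"],s,z) if c=="wrist" else onz(c,k["centre"],z)).round(4))
pickle.dump(out,open("cr.pkl","wb"))
w,t=out["wrist"],out["top"]
a=cv2.resize(w[40:200,380:512,::-1],(480,582),interpolation=2)
b=cv2.resize(t[125:192,300:360,::-1],(310,346),interpolation=2)
cv2.imwrite("pics/cr.png",np.hstack([a,np.vstack([b,np.zeros((236,310,3),np.uint8)])]))
E
```

```text
time_s: 8.55
tcp_pos: [0.4047, -0.0278, 0.1761]
orientation: [-3.142, -0.006, -0.0]
wrist_force: [0.3, 0.6, -1.3]
gripper_width: 0.0201
grasp_force: 59.2
wrist [(0.6, [369.0, 0.0, 485.4, 48.1], 4030)]
  mouth 0.68 [425.  20.] [[ 0.5891 -0.2149  0.006 ]]
  cradle 0.69 [419.  15.] [[ 0.596  -0.2104  0.    ]]
top [(0.85, [306.7, 129.6, 347.5, 186.4], 2170)]
  mouth 0.74 [327. 155.] [[ 0.6612 -0.209   0.006 ]]
  mouth 0.7 [330. 179.] [[ 0.5846 -0.2172  0.006 ]]
  cradle 0.92 [328. 179.] [[ 0.5855 -0.2112  0.    ]]
  stop_face 0.61 [328. 155.] [[ 0.6572 -0.2077  0.022 ]]
scene [(0.83, [300.2, 198.6, 361.4, 240.8], 1529)]
  mouth 0.69 [140. 198.] [[0.3536 0.3824 0.006 ]]
  mouth 0.64 [323. 232.] [[ 0.5836 -0.2187  0.006 ]]
  cradle 0.92 [319. 233.] [[ 0.5796 -0.2088  0.    ]]
  stop_face 0.71 [334. 213.] [[ 0.6858 -0.1975  0.022 ]]
```

View pics/cr.png

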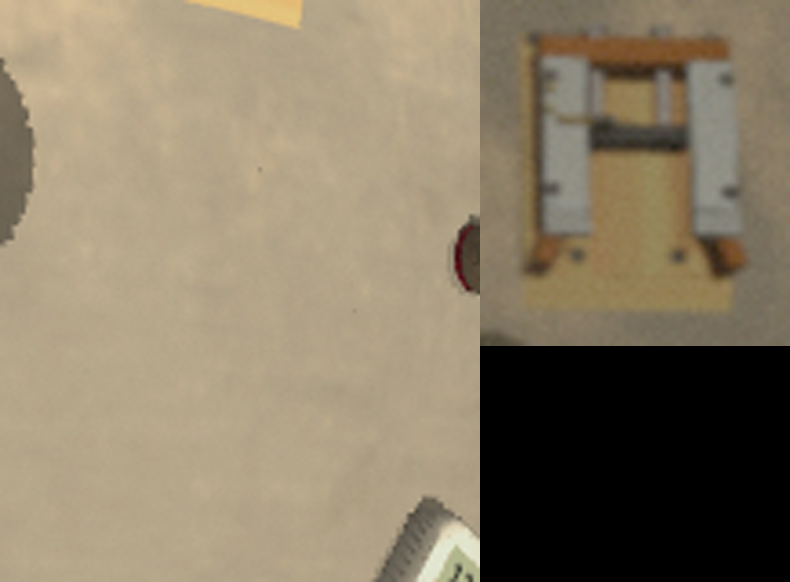

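```bash
python3 - <<'E'
from h import *
import pickle
from scipy.optimize import minimize
o=pickle.load(open("cr.pkl","rb")); s=o["s"]
P=lambda x,y:[(x-480)/5.167+300-.4,y/5.167+125-.4]
for n,z,pts in (("lipL",.043,[(590,65),(590,205)]),("lipR",.043,[(688,65),(693,205)]),("ramp",0,[(525,309),(731,309)]),("back",.05,[(537,38),(728,38)])):
    print(n,onz("top",[P(*p) for p in pts],z).round(4).tolist())
print("wrist ramp corner",wonz([462,47],s,0))
def box(x0,x1,y0,y1,z0,z1): return np.array([[x,y,z] for x in(x0,x1) for y in(y0,y1) for z in(z0,z1)])
B=[box(-.02,.15,-.062,.062,0,.001),box(0,.15,-.062,.062,0,.006),box(0.01,.15,.04,.062,0,.044),box(0.01,.15,-.062,-.04,0,.044),box(.135,.15,-.062,.062,0,.05)]
def f(p,show=0):
    c,si=np.cos(p[2]),np.sin(p[2]); e=0
    for cam in ("top","scene"):
        M=np.zeros((384*4,512*4),np.uint8)
        for b in B:
            W=b@np.array([[c,si,0],[-si,c,0],[0,0,1]])+[p[0],p[1],0]
            cv2.fillConvexPoly(M,cv2.convexHull((proj(cam,W)*4+1.5).round().astype(np.int32)),255)
        e+=np.abs(cv2.resize(M,(512,384),interpolation=cv2.INTER_AREA)/255.-o[cam+"m"][0]["mask"]).sum()
    return e
for p0 in ([.585,-.21,0],[.58,-.205,.04],[.58,-.212,-.04]):
    r=minimize(f,p0,method="Nelder-Mead",options=dict(initial_simplex=np.array(p0)+np.array([[0,0,0],[.006,0,0],[0,.006,0],[0,0,.05]])))
    print(r.x,np.degrees(r.x[2]),r.fun)
E
```

```text
lipL [[0.705, -0.1825, 0.043], [0.6204, -0.1814, 0.043]]
lipR [[0.7067, -0.24, 0.043], [0.622, -0.2409, 0.043]]
ramp [[0.5679, -0.1505, 0.0], [0.5711, -0.273, 0.0]]
back [[0.718, -0.1504, 0.05], [0.7214, -0.2621, 0.05]]
wrist ramp corner [[ 0.56988636 -0.2724455   0.        ]]
[ 0.58469015 -0.21324291  0.04132226] 2.367590959713246 642.8549019607843
[ 0.58623714 -0.21315189  0.04033399] 2.3109673952811445 639.5098039215686
[ 0.58498696 -0.21275244  0.02715453] 1.555839711810417 646.278431372549
```

```bash
python3 -m inch '[[[0.03,0,0],[0,0,0],0],[[0.04,0.01,0],[0,0,0],0],[[0.03,0.01,0],[0,0,0],0],[[0,0,0],[0,0,0],0],[[0,0,0],[0,0,0],0]]'
cat > fit.py <<'E'
from h import *
import pickle
from scipy.optimize import minimize
s=observe(); im=capture("wrist"); D=silhouettes("wrist","cradle"); print(s["tcp_pos"],[(d["conf"],d["bbox"]) for d in D]); m=D[0]["mask"]
pickle.dump((s,im,D),open("cr2.pkl","wb"))
def box(x0,x1,y0,y1,z0,z1): return np.array([[x,y,z] for x in(x0,x1) for y in(y0,y1) for z in(z0,z1)])
B=[box(-.02,.15,-.062,.062,0,.001),box(0,.15,-.062,.062,0,.006),box(0.01,.15,.04,.062,0,.044),box(0.01,.15,-.062,-.04,0,.044),box(.135,.15,-.062,.062,0,.05)]
def f(p):
    c,si=np.cos(p[2]),np.sin(p[2]); M=np.zeros((384*4,512*4),np.uint8)
    for b in B:
        W=b@np.array([[c,si,0],[-si,c,0],[0,0,1]])+[p[0],p[1],0]
        cv2.fillConvexPoly(M,cv2.convexHull((wproj(W,s)*4+1.5).round().astype(np.int32)),255)
    return np.abs(cv2.resize(M,(512,384),interpolation=cv2.INTER_AREA)/255.-m).sum()
for p0 in ([.585,-.21,0],[.58,-.205,.04],[.58,-.212,-.04]):
    r=minimize(f,p0,method="Nelder-Mead",options=dict(initial_simplex=np.array(p0)+np.array([[0,0,0],[.006,0,0],[0,.006,0],[0,0,.05]])))
    print(r.x,np.degrees(r.x[2]),r.fun,m.sum())
p=r.x; c,si=np.cos(p[2]),np.sin(p[2])
v=cv2.resize(im[:,:,::-1],None,fx=4,fy=4,interpolation=2)
for n,L in {"lip":[[.03,.03,.044],[.13,.03,.044]],"lip2":[[.03,-.03,.044],[.13,-.03,.044]],"front":[[-.02,-.062,0],[-.02,.062,0]],"base":[[0,.062,0],[.15,.062,0]]}.items():
    q=wproj(np.array(L)@np.array([[c,si,0],[-si,c,0],[0,0,1]])+[p[0],p[1],0],s)*4+1.5
    cv2.line(v,*[tuple(int(t) for t in a) for a in q],(0,255,0),1)
cv2.imwrite("pics/cr2.png",v[0:600,1248:2048])
E
python3 fit.py
```

```text
time_s: 9.8
tcp_pos: [0.4795, -0.0437, 0.1755]
orientation: [3.142, 0.001, -0.003]
wrist_force: [-1.4, 0.2, -1.3]
gripper_width: 0.0202
grasp_force: 59.2
[ 0.47946672 -0.04366001  0.17547701] [(0.69, [354.1, 0.0, 477.4, 103.9])]
[ 0.58945512 -0.21071454 -0.00819392] -0.46947693151224507 453.60392156862747 11597
[ 5.89103091e-01 -2.11211060e-01 -3.39265245e-04] -0.019438466649896947 455.56862745098033 11597
[ 0.58899537 -0.21093726 -0.00195829] -0.1122019134193607 446.1803921568628 11597
```

View pics/cr2.png

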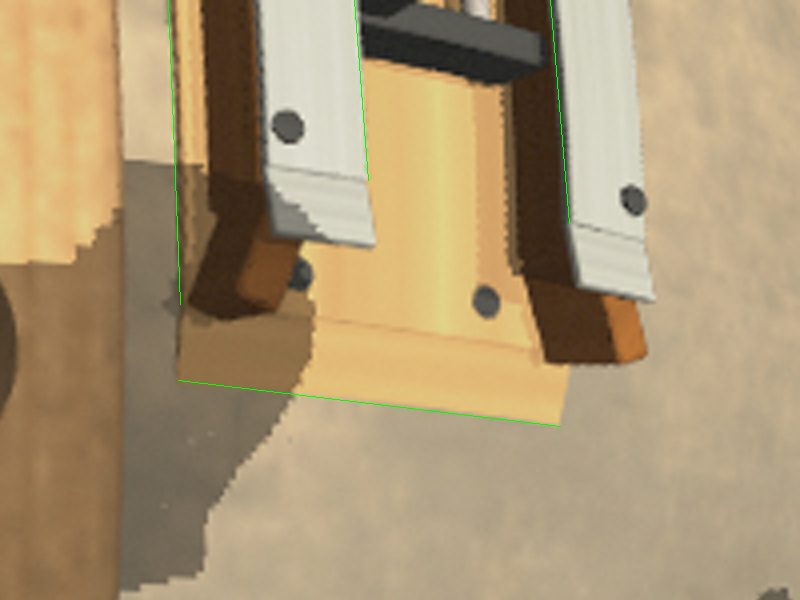

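The overlay fits well: cradle origin at about (0.589, -0.211), yaw about 0. The ramp front runs from (178,380) to (560,425) in the crop and the lips line up. Next I'll line up in front of it and go down.

```bash
python3 -m inch '[[[-0.013,0.033,0],[0,0,0],0],[[-0.022,0.055,0],[0,0,0],0],[[-0.022,0.055,0],[0,0,0],0],[[-0.022,0.05,0],[0,0,0],0],[[-0.014,0.03,0],[0,0,0],0],[[0,0,0.03],[0,0,0],0],[[0,0,0.05],[0,0,0],0],[[0,0,0.05],[0,0,0],0],[[0,0,0.03],[0,0,0],0],[[0,0,0.02],[0,0,0],0],[[0,0,0.0085],[0,0,0],0],[[0,0,0],[0,0,0],0],[[0,0,0],[0,0,0],0]]'
python3 - <<'E'
from h import *
s=observe(); print(s["tcp_pos"],R.from_rotvec(s["orientation"]).as_matrix().round(4).tolist(),s["wrist_torque"])
im=capture("wrist"); 
for l in ("mould_nose","mould_grip","mouth"):
    for d in place_of("wrist",l): print(l,round(d["conf"],2),np.round(d["centre"]),wonz(d["centre"],s,.022).round(4))
v=cv2.resize(im[:,:,::-1],None,fx=1.5,fy=1.5)
cv2.imwrite("pics/w3.png",v)
E
```

```text
time_s: 11.2
tcp_pos: [0.4107, -0.2108, 0.0356]
orientation: [3.141, 0.003, 0.003]
wrist_force: [0.3, 0.1, -1.0]
gripper_width: 0.0203
grasp_force: 59.2
[ 0.41074771 -0.21083214  0.03555556] [[1.0, 0.0019, 0.0017], [0.0019, -1.0, -0.0004], [0.0017, 0.0004, -1.0]] [ 0.00491656  0.12159923 -0.00262828]
mould_grip 0.9 [253. 258.] [[ 0.4091 -0.2106  0.022 ]]
```

View pics/w3.png

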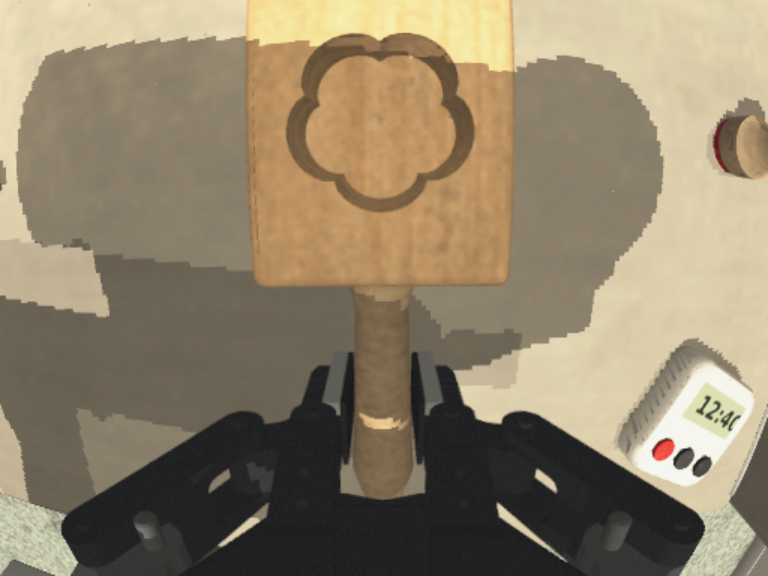

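```bash
python3 - <<'E'
from h import *
s=observe()
for pitch in (-2,0,2):
    a=np.radians(pitch)
    def P(x,y,h):  # tool-relative: dx forward, dz up
        dx=y+.042; dz=h-.0264; return s["tcp_pos"]+[dx*np.cos(a)-dz*np.sin(a)*0,-x,dz+dx*np.sin(a)]
    ys=np.linspace(-.003,.092,60); q=np.array([wproj(P(-.038,y,.032),s)[0] for y in ys]); r=np.array([wproj(P(.038,y,.032),s)[0] for y in ys])
    print(pitch,q[0].round(1),r[0].round(1),"width at row0",round(np.interp(0,q[::-1,1],(r-q)[::-1,0]),1),"mid",round(np.interp(0,q[::-1,1],(r+q)[::-1,0]/2),1))
E
```

```text
-2 [165.4 193.4] [340.9 193.4] width at row0 180.0 mid 253.1
0 [164.5 194.3] [341.8 194.2] width at row0 186.2 mid 253.1
2 [163.6 195.3] [342.7 195.2] width at row0 192.6 mid 253.0
```

The mould is straight and centred in the gripper (head edges at cols 247/513), with clear table around it. Pitch is level to about 1°. I'll slide it into the slot in steps.

```bash
python3 -m inch '[[[0.02,0,0.001],[0,0,0],0],[[0.02,0,0],[0,0,0],0],[[0.02,0,0],[0,0,0],0],[[0.01,0,0],[0,0,0],0],[[0,0,0],[0,0,0],0],[[0,0,0],[0,0,0],0]]' && python3 -m inch '[[[0.01,0,0],[0,0,0],0],[[0.01,0,0],[0,0,0],0],[[0.01,0,0],[0,0,0],0],[[0.01,0,0],[0,0,0],0],[[0,0,0],[0,0,0],0],[[0,0,0],[0,0,0],0],[[0,0,0],[0,0,0],0]]'; python3 -c "
from rig import *
s=observe();print(s['tcp_pos'],s['wrist_force'],s['wrist_torque'])"
```

```text
time_s: 12.0
tcp_pos: [0.4619, -0.2107, 0.0339]
orientation: [-3.141, -0.001, 0.001]
wrist_force: [-0.3, 0.1, -0.5]
gripper_width: 0.0208
grasp_force: 59.3
time_s: 12.7
tcp_pos: [0.4924, -0.2107, 0.0338]
orientation: [-3.141, -0.002, 0.001]
wrist_force: [0.0, -0.0, -0.3]
gripper_width: 0.0205
grasp_force: 59.3
[ 0.49236203 -0.21072459  0.0338277 ] [ 1.41504771e-02 -2.14091771e-04 -2.93776463e-01] [ 0.02500206  0.03635437 -0.0038691 ]
```

```bash
python3 -m inch '[[[0.01,0,0],[0,0,0],0],[[0.01,0,0],[0,0,0],0],[[0.01,0,0],[0,0,0],0],[[0.01,0,0],[0,0,0],0],[[0,0,0],[0,0,0],0],[[0,0,0],[0,0,0],0],[[0,0,0],[0,0,0],0]]' && python3 -m inch '[[[0.004,0,0],[0,0,0],0],[[0.004,0,0],[0,0,0],0],[[0.004,0,0],[0,0,0],0],[[0,0,0],[0,0,0],0],[[0,0,0],[0,0,0],0],[[0,0,0],[0,0,0],0]]'
```

```text
time_s: 13.4
tcp_pos: [0.5224, -0.2107, 0.0338]
orientation: [-3.141, -0.002, 0.001]
wrist_force: [0.3, -0.6, -0.7]
gripper_width: 0.02
grasp_force: 59.3
time_s: 14.0
tcp_pos: [0.5312, -0.2107, 0.0338]
orientation: [-3.141, -0.002, 0.001]
wrist_force: [-1.2, -0.1, -1.0]
gripper_width: 0.0206
grasp_force: 59.2
```

```bash
python3 -m inch '[[[0.004,0,0],[0,0,0],0],[[0,0,0],[0,0,0],0],[[0,0,0],[0,0,0],0],[[0,0,0],[0,0,0],0]]' && python3 -m inch '[[[0.004,0,0],[0,0,0],0],[[0,0,0],[0,0,0],0],[[0,0,0],[0,0,0],0],[[0,0,0],[0,0,0],0]]'
```

```text
time_s: 14.4
tcp_pos: [0.534, -0.2107, 0.0337]
orientation: [-3.141, -0.001, 0.002]
wrist_force: [-3.5, -0.5, -1.7]
gripper_width: 0.0201
grasp_force: 59.2
time_s: 14.8
tcp_pos: [0.5365, -0.2107, 0.0335]
orientation: [-3.141, -0.001, 0.004]
wrist_force: [-5.5, -1.5, -1.2]
gripper_width: 0.0203
grasp_force: 59.3
```

```bash
python3 -m inch '[[[0.003,0,0],[0,0,0],0],[[0.003,0,0],[0,0,0],0],[[0.002,0,0],[0,0,0],0],[[0,0,0],[0,0,0],0],[[0,0,0],[0,0,0],0],[[0,0,0],[0,0,0],0],[[0,0,0],[0,0,0],0]]'
python3 - <<'E'
from h import *
im=capture("top"); sc=capture("scene"); s=observe(); print(s["wrist_force"],s["tcp_pos"],s["gripper_width"])
cv2.imwrite("pics/end.png",np.hstack([cv2.resize(im[120:195,295:365,::-1],(400,428),interpolation=2),cv2.resize(sc[185:252,300:362,::-1],(396,428),interpolation=2)]))
E
```

```text
time_s: 15.5
tcp_pos: [0.5406, -0.2106, 0.0331]
orientation: [-3.141, -0.0, 0.011]
wrist_force: [-8.2, -0.3, -0.1]
gripper_width: 0.0203
grasp_force: 59.4
[-8.37403525 -0.50532811  0.38434639] [ 0.54061613 -0.21062456  0.03310209] 0.020320498259138977
```

View pics/end.png

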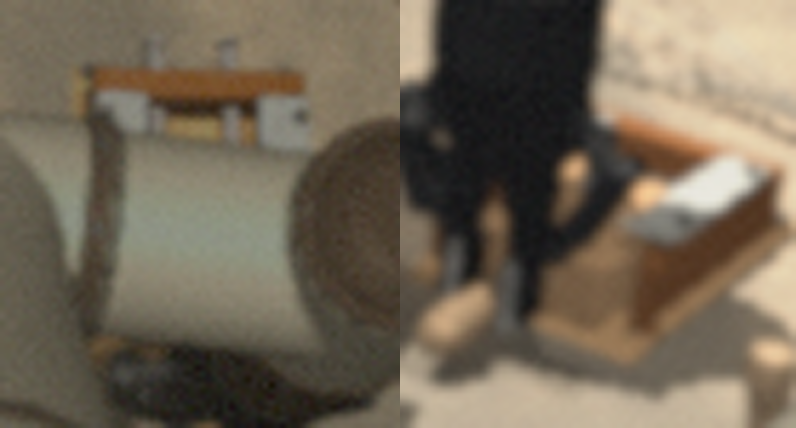

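The arm hides the pointer from both fixed cameras: in the top crop only the cradle's back shows, and in the scene crop only the right lip. The head is in the slot and the force reads 8.3 N. I'll push a little more, hold, and check the pointer from the wrist.

```bash
python3 -m inch '[[[0.002,0,0],[0,0,0],0],[[0.001,0,0],[0,0,0],0],[[0,0,0],[0,0,0],0],[[0,0,0],[0,0,0],0],[[0,0,0],[0,0,0],0],[[0,0,0],[0,0,0],0],[[0,0,0],[0,0,0],0],[[0,0,0],[0,0,0],0]]'
python3 - <<'E'
from h import *
F=[]
for k in range(6): F.append(observe()["wrist_force"][0]); im=capture("wrist")
s=observe(); print(np.round(F,1),s["tcp_pos"],s["wrist_force"],s["wrist_torque"])
i=wproj(np.array([[.589+x,-.211+y,.05] for x,y in ((.075,.045),(.0875,.045),(.1,.045),(.0875,-.045))]),s); print(i)
cv2.imwrite("pics/w4.png",cv2.resize(im[0:140,130:380,::-1],(800,448),interpolation=2))
E
```

```text
time_s: 16.4
tcp_pos: [0.5416, -0.2106, 0.033]
orientation: [-3.14, 0.0, 0.015]
wrist_force: [-10.3, -1.0, 1.6]
gripper_width: 0.0202
grasp_force: 59.6
[-10.3 -10.7 -10.1 -11.3 -10.3 -10.7] [ 0.54157967 -0.21059321  0.03293923] [-9.51907659 -1.37744115  1.96575037] [-0.106383    2.86232765  0.04043644]
[[133.28928223  -7.90544809]
 [135.41289618 -35.50467685]
 [138.07087984 -60.80161808]
 [371.62229466 -36.30777716]]
```

View pics/w4.png

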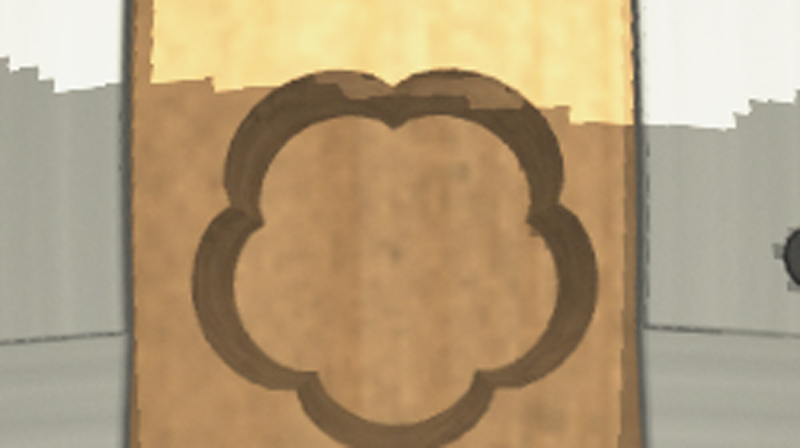

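The head is under both lips and centred, though the pointer lies above the frame. Force is about 10.3 N after 12 mm of travel past contact, which agrees with the 800 N/m spring. I'll hold this and check that it stays steady.

```bash
python3 -m inch '[[[0,0,0],[0,0,0],0],[[0,0,0],[0,0,0],0],[[0,0,0],[0,0,0],0],[[0,0,0],[0,0,0],0],[[0,0,0],[0,0,0],0],[[0,0,0],[0,0,0],0],[[0,0,0],[0,0,0],0],[[0,0,0],[0,0,0],0],[[0,0,0],[0,0,0],0],[[0,0,0],[0,0,0],0],[[0,0,0],[0,0,0],0],[[0,0,0],[0,0,0],0],[[0,0,0],[0,0,0],0],[[0,0,0],[0,0,0],0],[[0,0,0],[0,0,0],0]]' && python3 -m inch '[[[0,0,0],[0,0,0],0],[[0,0,0],[0,0,0],0],[[0,0,0],[0,0,0],0],[[0,0,0],[0,0,0],0],[[0,0,0],[0,0,0],0],[[0,0,0],[0,0,0],0],[[0,0,0],[0,0,0],0],[[0,0,0],[0,0,0],0],[[0,0,0],[0,0,0],0],[[0,0,0],[0,0,0],0],[[0,0,0],[0,0,0],0],[[0,0,0],[0,0,0],0],[[0,0,0],[0,0,0],0],[[0,0,0],[0,0,0],0],[[0,0,0],[0,0,0],0]]'
```

```text
time_s: 18.2
tcp_pos: [0.5416, -0.2106, 0.033]
orientation: [-3.14, 0.0, 0.015]
wrist_force: [-9.4, -0.4, 2.1]
gripper_width: 0.0207
grasp_force: 59.6
time_s: 19.7
tcp_pos: [0.5416, -0.2106, 0.033]
orientation: [-3.14, 0.0, 0.015]
wrist_force: [-9.9, -1.1, 1.7]
gripper_width: 0.0202
grasp_force: 59.6
```

```bash
python3 -c "
from rig import *
print(close_job())"
```

```text
the job is handed in; nothing more can be done
None
```

The job is handed in with the mould's head in the slot, held against the stop at a steady 10 N or so for over 3 s, about 12 mm into its 25 mm travel and still gripped; I couldn't see the brass pointer, so its place between the pegs is inferred from force and travel.

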